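# Switch the toaster off and rack the toast

### The arm

A 6-joint arm with a two-finger parallel gripper is mounted at the origin on a cart in front of the work surface, level with it; the furniture and walls round the work are solid. World frame = base frame: x ahead of the robot, y to its left, z up, the work surface at z = 0. Lengths are in m, angles in rad, forces in N, time in s.
With the tool pointing down it reaches from about 0.35 to 0.975 m from the base axis. Payload 7.1 kg.
Tool frame: the origin (TCP) lies midway between the tips of the shut fingers; the grasp point (between the pads) lies 19 mm behind it; z points along the fingers, y is the line along which they close (so a half turn about z gives the same grasp; the last joint's range is limited). The gripper opens to 88 mm and grips with 3 to 60 N. Pads are 20 mm wide; open, the fingers measure 115 mm over their backs; the gripper's body (75 mm by 178 mm) begins 61 mm behind the grasp point.
Start: joints at [-1.149, 0.423, 1.63, -0, 1.089, -0.019], TCP at [0.267, -0.565, 0.223] pointing down, gripper open.
Joint ranges: [-3, 3], [-0.9, 2.11], [0.09, 2.58], [-1.31, 4.45], [0.11, 2.69], [-2.54, 2.54]. Speed limits (rad/s): [2.39, 2.39, 3.01, 3.14, 3.14, 3.14].

### API

Orientations are given as a rotation vector (axis times angle).
In Python, from rig import get_state, get_image, hand_in gives the robot as it stands.
- The arm moves only by the tool servo_tool, never from a script. Its argument "targets" is text: rows parted by semicolons, each of 7 numbers parted by spaces: the turn, a rotation vector about the tool's x, y, z in degrees, then the shift along the tool's x, y, z in mm, then the opening, from -1 (shut) to 1 (fully open). In form: ax ay az tx ty tz hand; .... A call has 1 to 8 rows; each row shifts and turns the commanded pose from where the row before left it, along the tool's axes as they then stand; what a row does not reach is not made up. A row lasts 1/12 s, in which the tool goes at most 41.7 mm and 7.16 degrees, less where a joint would pass 70% of its speed; a pose out of reach is approached as far as the arm can. A call with a gripper value outside its range is refused whole. The fingers move at their own pace and stop on an object; the grip force is fixed at half the most. Time passes only in rows, so rows that do not move let the fingers close. It gives the time, the measured TCP pose, the force, the opening and the grip force at its end, in the units of the state.
- get_state(): the state, without advancing time (a new reading comes with each control period).
- get_image(name): name is "scene" or "side" or "wrist"; returns a dict with "pixels" (420x560x3 uint8, red, green, blue), "depth" (420x560 float32, m along the optical axis (not along the pixel's ray), 0 where there is no reading), "fx", "fy", "cx", "cy" (pixels), "world_from_camera" (4x4, takes a point from camera to world coordinates); the wrist camera has in their place "hand_eye" (4x4, takes a point from camera to tool coordinates, whose origin is the TCP and whose axes are the flange's). Camera axes: x right, y up, looking along -z (the intrinsics and any distortion apply to the point x, -y, -z); pixel columns grow to the right and rows downward; lengths in m; the calibration is good to about 2 mm. The wrist camera is an equidistant fisheye: a pixel r from the principal point sees the ray r / f radians off the axis. A picture is of the moment at which its call begins: read the wrist's pose just before it.
- hand_in(): hands the job in; it is judged then, once.
The state is a dict: "t": time; "joint_positions": joint angles; "dq": joint speeds; "joint_torque": joint torques, N m; "position": TCP position; "tcp_rot": TCP orientation; "force": force on the tool from outside, world axes, zero at the start; "wrist_torque": the same for the moment, N m; "finger_gap": finger opening in m; "grasp_force": force on a finger pad.
Only numpy, scipy, OpenCV 4.12 (cv2) and the standard library are available. Lean on these libraries where they do the work, as an engineer would, in place of code of your own. Each camera call takes 0.05 s, during which the arm holds its last target. There are 200 camera calls.

### The job

The toast is brown enough but the toaster's timer is still running: turn the knob on top of the toaster in front of you anticlockwise all the way back to its off stop, and only then lift the slice of toast straight out of the slot by its top edge and stand it in one of the free gaps of the toast rack, lowering it right down onto the rack's bottom wires before you let go. Leave the rack standing where it is with the toast that is already in it, and do not disturb the tea box or the spice jar.

Things in the scene. Friction and masses are not known exactly. Their poses are not given: they have to be found in the camera images.
- toaster: Fixed two-slot toaster, steel with black end caps, left or right of the rack. 178 mm deep (x), 300 long (y), top 165 high (caps 167). Origin centre of underside; x points away from its crumb-tray side (towards the robot), y along the slots. Slots at x = -36 and +36 mm, y -40 to 100 mm, guide wires 17 mm apart. Knob on the right-hand cap at x 0, y -94 mm. The ejector lever on the end is fixed.
- timer_knob (a joint): Angle of the toaster's timer knob about its vertical axis, rad: 0 = off, at the hard anticlockwise end stop; it grows clockwise seen from above, to 4.2. It starts anywhere from 1.0 to 2.6 and stays where it is left (dry friction about 0.06 N m, no spring).
- knob_grip (a point): Centre of the top of the knob's bar, on the turning axis, 201.5 mm above the worktop; turns with the knob. Aluminium bar 50 mm long (point x), 14 thick (point y), 28 high, on a dark disc 52 mm across whose top is 8.5 mm above the end cap. A red line marks the bar's -x end; when off it points to the scale's red mark, towards the toaster's -x side.
- toast: Loose slice of toast in the toaster's front slot (x -36 mm), on the raised carriage 107 mm above the worktop. Brown, stiff, about 40 g; 14 mm thick (own x), 96 wide, 104 at the shoulders (y), 110 high (z). Origin centre of underside. Stands 52 mm out of the toaster, top edge 217 mm above the worktop, 1.5 mm play each side, anywhere along the slot. The middle 60 mm of its top edge is straight.
- rack: Loose steel wire toast rack, 0.45 kg, 129 mm long (own x), 92 wide (y), 72.5 high. Origin centre of underside, z up. Five arched hoops of 5 mm wire stand across it at x = -52, -26, 0, 26, 52 mm, leaving four gaps 21 mm wide. Slices stand in the gaps, faces to +-x, on two wires along x whose tops are at z = 14 mm.
- gap_far (a point): Middle of the floor of the free gap next to the slice already in the rack (rack x = +13 mm, z = 14 mm). Little finger room beside that slice.
- gap_mid (a point): Middle of the floor of the next free gap (rack x = -13 mm, z = 14 mm).
- gap_near (a point): Middle of the floor of the free gap at the rack's -x end (rack x = -39 mm, z = 14 mm).
- toast_2: A second slice of toast, the same size, already standing in the rack's gap at x = +39 mm; leave it there.
- tea_box: Small carton of tea, white and green, 54x68x92 mm, a bystander at the right of the worktop.
- jar: Spice jar with a green cap, 46 mm across, 106 mm high, a bystander beside the tea box.
Things that resemble listed ones, but are neither listed nor needed, are in the scene too. Leave any green look-alike of the toast alone.

How it is judged:
By the outcome, as a careful person would: the job done as asked, in the order asked, and still so for the second after the job is handed in, with the robot touching nothing.
It also fails if it takes over 69 s, if anything falls off the work surface, if the arm or the gripper's body presses on something with over 40 N, if the wrist force passes 120 N, or if a joint passes its speed limit or range.

## Working session

There is one attempt and no reset: what is moved stays moved. The work goes in short steps, Python scripts to look and compute and a tool call to move; the robot and the scene stay as the last step left them, time stands still between calls to the robot, and variables do not carry over. Pictures are saved under pics/ and viewed, at most 10 in all, crops included, and the job is handed in when it is done.

Besides the shell and the picture viewer there is one more tool, called by a JSON object that holds its "op" and its "data", one argument or row to a line. servo_tool: Moves the arm, as the interface text tells. Its arguments: {"type":"object","properties":{"targets":{"type":"string"}},"required":["targets"]}

```bash
mkdir -p pics
cat > h.py <<'E'
import numpy as np, cv2
from rig import get_state,get_image,hand_in
def save(n,im): cv2.imwrite('pics/'+n+'.png',cv2.cvtColor(im,cv2.COLOR_RGB2BGR))
def cloud(g):
    d=g['depth']; v,u=np.mgrid[:d.shape[0],:d.shape[1]]
    p=np.stack([(u-g['cx'])/g['fx']*d,-(v-g['cy'])/g['fy']*d,-d],-1)
    T=g['world_from_camera']; return p@T[:3,:3].T+T[:3,3]
E
python3 - <<'E'
from h import *
import pickle
s=get_state(); print(s)
a=get_image('scene');b=get_image('side')
pickle.dump((a,b),open('im.pkl','wb'))
print(a.keys()); print(a['world_from_camera'],b['world_from_camera'])
save('scene0',a['pixels']);save('side0',b['pixels'])
E
```

```text
{'t': 0.0, 'joint_positions': array([-1.14897531e+00,  4.23818856e-01,  1.63069508e+00,  1.95799426e-05,
        1.08858340e+00, -1.90201774e-02]), 'dq': array([-0.00036317,  0.00013758, -0.002128  ,  0.00131546,  0.00081224,
        0.00134451]), 'joint_torque': array([ 2.45577894e-04, -5.44630086e+01, -2.73660940e+01,  6.44019339e-02,
        2.28225742e-02, -1.12411969e-04]), 'position': array([ 0.266477  , -0.56473092,  0.22191342]), 'tcp_rot': array([-3.06414473e+00, -6.86540982e-01,  4.45912640e-04]), 'force': array([ 0.62830304, -0.4280782 , -0.36095102]), 'wrist_torque': array([ 0.00479736,  0.04571247, -0.02893409]), 'grasp_force': 0.0, 'finger_gap': 0.08756432718263658}
dict_keys(['pixels', 'depth', 'fx', 'fy', 'cx', 'cy', 'world_from_camera'])
[[-0.68888734  0.38964744 -0.61123572 -0.27759599]
 [-0.72482605 -0.37940201  0.57504896  0.69003316]
 [-0.00783771  0.83918352  0.54379186  0.86363672]
 [ 0.          0.          0.          1.        ]] [[-0.12167018  0.40220868 -0.90742743 -0.80886769]
 [-0.99256924 -0.0508065   0.11056671  0.07117946]
 [-0.00163232  0.91413723  0.4054016   0.74228117]
 [ 0.          0.          0.          1.        ]]
```

View pics/scene0.png

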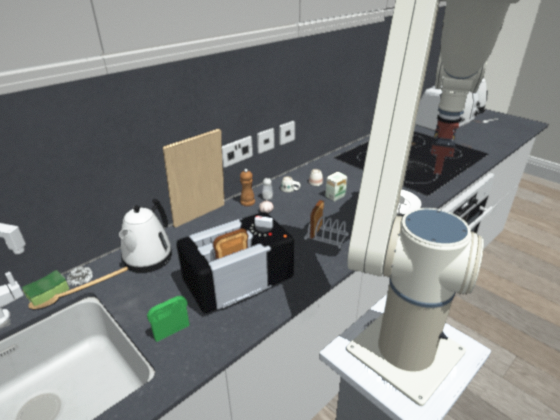

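View pics/side0.png

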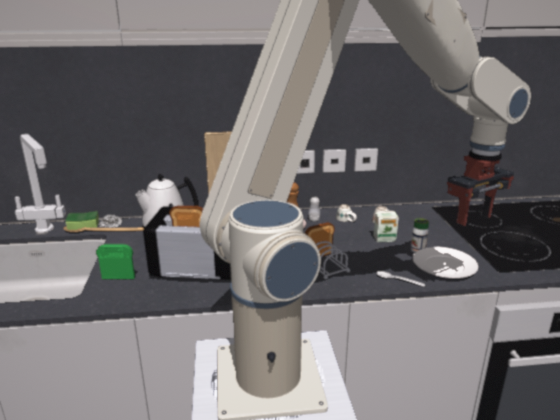

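The scene view shows the toaster at about (237,262), its brown slice at (232,245) and the knob at (263,224). The rack is at (328,230) with a brown slice at (318,215). The green slice at (170,317) is the decoy. The tea box is at (337,186), and in the side view the jar is at (420,235).

Run:
```python
from h import *
import pickle
a,b=pickle.load(open('im.pkl','rb'))
for n,g in(('scene',a),('side',b)):
    P=cloud(g);I=g['pixels'];d=g['depth']>0
    hsv=cv2.cvtColor(I,cv2.COLOR_RGB2HSV)
    br=(hsv[...,0]>5)&(hsv[...,0]<20)&(hsv[...,1]>130)&d&(P[...,2]>.03)&(P[...,2]<.24)
    k,L,st,c=cv2.connectedComponentsWithStats(br.astype(np.uint8))
    for i in range(1,k):
        if st[i,4]>40:
            q=P[L==i]; print(n,'brown',c[i].round(),st[i,4],q.min(0).round(3),q.max(0).round(3))
            t=q[q[:,2]>np.percentile(q[:,2],98)-.006]
            r=cv2.minAreaRect(t[:,:2].astype(np.float32)*1000);print('  top',len(t),t.mean(0).round(4),r)
    m=d&(P[...,2]>.156)&(P[...,2]<.172)&(P[...,0]>.3)&(P[...,0]<1)&(abs(P[...,1])<.6)
    k,L,st,c=cv2.connectedComponentsWithStats(m.astype(np.uint8))
    for i in range(1,k):
        if st[i,4]>60:
            q=P[L==i]; print(n,'z165',c[i].round(),st[i,4],q.min(0).round(3),q.max(0).round(3),cv2.minAreaRect(q[:,:2].astype(np.float32)*1000))
P=cloud(a);I=a['pixels']
for v in range(214,236,2): print(v,[tuple((P[v,u]*1000).round().astype(int)) for u in range(250,278,4)])
save('crop1',np.hstack([cv2.resize(I[205:305,170:300],None,fx=4,fy=4,interpolation=2)[:, :520],cv2.resize(I[190:265,295:360],None,fx=4,fy=4,interpolation=2)[:300].copy() if 0 else cv2.resize(I[185:285,290:360],None,fx=4,fy=4,interpolation=2)]))
```

```text
scene brown [247. 185.] 196 [ 0.799 -0.181  0.03 ] [ 0.834 -0.141  0.136]
  top 26 [ 0.8215 -0.1612  0.1325] ((818.7525024414062, -162.13851928710938), (34.27436828613281, 17.904422760009766), 62.71636199951172)
scene brown [316. 215.] 178 [ 0.467 -0.242  0.031] [ 0.505 -0.157  0.124]
  top 40 [ 0.489  -0.2006  0.1207] ((488.2358703613281, -197.8882293701172), (11.670858383178711, 79.68417358398438), 24.180423736572266)
scene brown [227. 238.] 155 [0.448 0.094 0.158] [0.527 0.232 0.217]
  top 96 [0.4611 0.1832 0.2139] ((461.7543029785156, 182.64199829101562), (85.94434356689453, 15.587021827697754), 78.03363037109375)
scene brown [232. 245.] 325 [0.447 0.146 0.156] [0.469 0.22  0.203]
  top 46 [0.4574 0.1842 0.1997] ((456.6454772949219, 182.67819213867188), (64.23821258544922, 6.0232834815979), 76.8976058959961)
scene z165 [264. 147.] 310 [ 0.893 -0.6    0.156] [ 0.915 -0.115  0.172] ((904.1312866210938, -357.54925537109375), (20.4219913482666, 484.09771728515625), 0.21292318403720856)
scene z165 [194. 180.] 207 [ 0.863 -0.09   0.156] [0.875 0.138 0.172] ((867.8104858398438, 24.03459
[... 4766 characters left out ...]
 (np.int64(443), np.int64(39), np.int64(165))]
232 [(np.int64(488), np.int64(94), np.int64(162)), (np.int64(477), np.int64(88), np.int64(165)), (np.int64(471), np.int64(78), np.int64(163)), (np.int64(457), np.int64(74), np.int64(168)), (np.int64(449), np.int64(65), np.int64(168)), (np.int64(444), np.int64(55), np.int64(165)), (np.int64(436), np.int64(47), np.int64(166))]
234 [(np.int64(482), np.int64(99), np.int64(161)), (np.int64(468), np.int64(95), np.int64(166)), (np.int64(464), np.int64(83), np.int64(162)), (np.int64(455), np.int64(76), np.int64(163)), (np.int64(444), np.int64(70), np.int64(166)), (np.int64(438), np.int64(60), np.int64(164)), (np.int64(430), np.int64(52), np.int64(164))]
```

View pics/crop1.png

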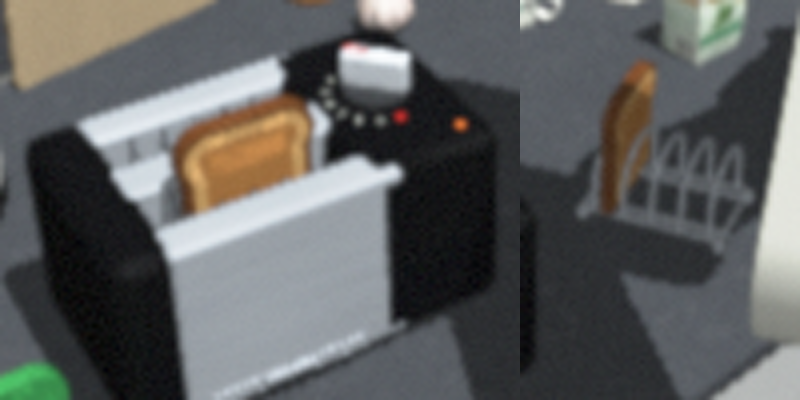

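The crop confirms the toast: of the brown things, it is the slice in the toaster's front slot at scene px (232,245). The slice at (316,215) is the one already in the rack, and the mill and board are not involved. The knob's red line is at its back-left end, at about (258,217), so it needs roughly 130° anticlockwise. Next I'll look with the wrist camera over the rack and then over the toaster.

{"op": "servo_tool", "data": {
  "targets": "0 0 0 0 0 -40 1; 0 0 0 0 0 -40 1; 0 0 0 0 0 -40 1; 0 0 0 25 -25 -20 1; 0 0 0 28 -27 -10 1; 0 0 0 28 -27 -10 1; 0 0 0 28 -27 -10 1; 0 0 0 28 -27 -10 1"
}}

```text
t: 0.77
position: [0.3338, -0.3846, 0.4028]
tcp_rot: [-3.065, -0.686, 0.0]
force: [0.8, -0.7, 0.7]
finger_gap: 0.0876
grasp_force: 0.0
```

{"op": "servo_tool", "data": {
  "targets": "0 0 0 28 -27 -5 1; 0 0 0 28 -27 -5 1; 0 0 0 28 -27 -5 1; 0 0 0 28 -27 -5 1; 0 0 0 28 -27 -5 1; 0 0 0 0 0 0 1; 0 0 0 0 0 0 1; 0 0 0 0 0 0 1"
}}

```text
t: 1.43
position: [0.4027, -0.2047, 0.4274]
tcp_rot: [3.065, 0.688, -0.001]
force: [0.6, -0.2, 0.8]
finger_gap: 0.0879
grasp_force: 0.0
```

```bash
cat >> h.py <<'E'
from scipy.spatial.transform import Rotation as R
def wcloud(n):
    import pickle
    s=get_state(); g=get_image('wrist'); T=np.eye(4);T[:3,:3]=R.from_rotvec(s['tcp_rot']).as_matrix();T[:3,3]=s['position']
    g['T']=T@g['hand_eye']; pickle.dump(g,open(n+'.pkl','wb')); save(n,g['pixels']); return wpts(g),g
def wpts(g):
    d=g['depth'].astype(float); v,u=np.mgrid[:d.shape[0],:d.shape[1]]
    a=(u-g['cx'])/g['fx'];b=(v-g['cy'])/g['fy'];r=np.hypot(a,b)+1e-9
    t=np.where(r<1.45,np.tan(np.minimum(r,1.45)),0)
    p=np.stack([a/r*t*d,-b/r*t*d,-d],-1); T=g['T']; return p@T[:3,:3].T+T[:3,3]
def go(x,y,z,ang=None):
    s=get_state();M=R.from_rotvec(s['tcp_rot']).as_matrix()
    print('t',round(s['t'],2),'pos',s['position'].round(4),'xang',np.degrees(np.arctan2(M[1,0],M[0,0])).round(2),'tilt',np.degrees(np.arccos(-M[2,2])).round(2),'need mm(tool)',(M.T@(np.array([x,y,z])-s['position'])*1000).round(1))
E
python3 - <<'E'
from h import *
go(.47,.08,.42)
P,g=wcloud('w1'); print(g['hand_eye'].round(3),g['fx'],g['cx'])
z=P[...,2]; ok=g['depth']>0
print(P[210,280],P[100,280],P[300,280])
E
```

```text
t 1.43 pos [ 0.4027 -0.2047  0.4274] xang 25.31 tilt 0.04 need mm(tool) [ 182.6 -228.6    7.3]
[[-0.001  0.958  0.285  0.077]
 [ 1.     0.001 -0.    -0.   ]
 [-0.     0.285 -0.958 -0.163]
 [ 0.     0.     0.     1.   ]] 325.19226210127806 275.3056992019892
[ 3.20218786e-01 -2.53113749e-01  1.30648478e-04] [ 5.04716213e-01 -1.65456052e-01 -2.98321702e-04] [-0.37004871 -0.59733084 -0.91022922]
```

View pics/w1.png

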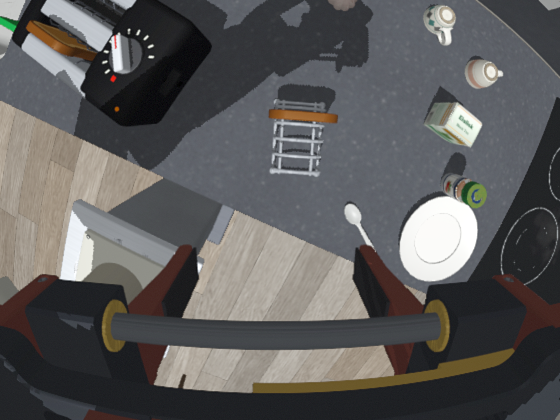

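The wrist view shows the rack at about (298,140) with its slice at (303,116). The toaster knob is at (124,52), with its red line near (115,42). The slot slice is at about (60,40), the tea box at (455,122) and the jar at (466,190). Measuring these now.

```bash
cat > m.py <<'E'
from h import *
import pickle,sys
def meas(n):
    g=pickle.load(open(n+'.pkl','rb'));P=wpts(g);I=g['pixels'];ok=g['depth']>0
    hsv=cv2.cvtColor(I,cv2.COLOR_RGB2HSV);Z=P[...,2]
    vis=np.zeros(ok.shape,bool);vis[:240]=1
    def rect(m,lab):
        q=P[m];
        if len(q)<10: print(lab,len(q));return
        r=cv2.minAreaRect(q[:,:2].astype(np.float32)*1000);print(lab,len(q),'mean',(q.mean(0)*1000).round(1),'rect',np.round(r[0],1),np.round(r[1],1),round(r[2],2));
        w,V=np.linalg.eigh(np.cov(q[:,:2].T)); print('   pca long axis',np.degrees(np.arctan2(V[1,1],V[0,1])).round(2)%180)
    near=lambda x,y,r:np.hypot(P[...,0]-x,P[...,1]-y)<r
    rect(ok&vis&near(.473,.055,.05)&(Z>.193)&(Z<.212),'knobtop')
    rect(ok&vis&near(.462,.182,.08)&(Z>.207)&(Z<.226),'toasttop')
    br=(hsv[...,0]>3)&(hsv[...,0]<20)&(hsv[...,1]>120)
    rect(ok&vis&near(.487,-.2,.08)&(Z>.112)&(Z<.132)&br,'toast2top')
    rect(ok&vis&near(.45,-.215,.12)&(Z>.062)&(Z<.085)&~br,'hooptops')
    rect(ok&vis&near(.45,-.215,.12)&(Z>.01)&(Z<.085),'rackall')
    rect(ok&vis&near(.492,.147,.22)&(Z>.158)&(Z<.175),'toastertop')
    red=((hsv[...,0]<6)|(hsv[...,0]>174))&(hsv[...,1]>120)&ok&vis&near(.473,.055,.04)
    q=P[red];print('red',[(a*1000).round(0) for a in q[:40]])
    return g,P
if __name__=='__main__': meas(sys.argv[1])
E
python3 m.py w1
```

```text
knobtop 413 mean [472.4  50.  200.6] rect [472.8  51.6] [50.5 14.4] 31.62
   pca long axis 31.039999999999992
toasttop 477 mean [463.  170.8 215.4] rect [464.  178.5] [92.5 14.4] 77.1
   pca long axis 77.02
toast2top 591 mean [ 492.2 -205.9  122.6] rect [ 492.6 -206.8] [13.8 96.8] 21.91
   pca long axis 111.8
hooptops 568 mean [ 457.9 -220.3   69.2] rect [ 456.6 -221.4] [110.4  65.3] 21.77
   pca long axis 21.110000000000014
rackall 1430 mean [ 458.3 -219.6   40.8] rect [ 455.9 -220.9] [133.3  88.7] 21.43
   pca long axis 21.580000000000013
toastertop 10777 mean [471.7  96.8 166. ] rect [491.4 143.4] [297.9 174.2] 78.27
   pca long axis 93.84
red [array([495.,  88., 166.]), array([493.,  66., 199.]), array([492.,  65., 202.]), array([492.,  64., 202.]), array([491.,  63., 202.]), array([490.,  63., 202.]), array([488.,  61., 203.]), array([487.,  61., 202.]), array([486.,  60., 202.]), array([485.,  60., 202.]), array([483.,  58., 204.]), array([482.,  59., 202.]), array([481.,  59., 201.]), array([480.,  57., 202.]), array([478.,  56., 204.]), array([443.,  63., 168.]), array([441.,  64., 167.]), array([441.,  62., 169.]), array([442.,  61., 168.]), array([439.,  65., 167.]), array([440.,  63., 169.]), array([440.,  61., 168.]), array([441.,  59., 170.]), array([441.,  59., 167.]), array([438.,  64., 167.]), array([438.,  63., 167.]), array([439.,  61., 167.]), array([439.,  59., 169.]), array([440.,  58., 167.]), array([440.,  57., 167.]), array([436.,  65., 168.]), array([436.,  63., 168.]), array([437.,  63., 166.]), array([437.,  60., 168.]), array([438.,  59., 168.]), array([438.,  58., 166.]), array([439.,  56., 168.]), array([434.,  65., 167.]), array([435.,  63., 167.]), array([435.,  62., 167.])]
```

{"op": "servo_tool", "data": {
  "targets": "0 0 0 24.7 -28.8 5 0; 0 0 0 24.7 -28.8 5 0; 0 0 0 24.7 -28.8 10 0; 0 0 0 24.7 -28.8 10 0; 0 0 0 24.7 -28.8 10 0; 0 0 0 24.7 -28.8 10 0; 0 0 0 24.7 -28.8 20 0; 0 0 -6.2 0 0 20 0"
}}

```text
t: 2.15
position: [0.4747, 0.0536, 0.3377]
tcp_rot: [-3.023, -0.849, -0.003]
force: [0.8, -0.2, -0.2]
finger_gap: 0.0441
grasp_force: 0.0
```

{"op": "servo_tool", "data": {
  "targets": "0 0 0 0 0 20 0; 0 0 0 0 0 0 0; 0 0 0 0 0 0 0; 0 0 0 0 0 0 0"
}}

```text
t: 2.48
position: [0.4736, 0.0492, 0.3191]
tcp_rot: [3.025, 0.848, 0.001]
force: [-0.0, 0.1, -0.1]
finger_gap: 0.0441
grasp_force: 0.0
```

Run:
```python
from h import *
go(.4728,.0516,.18); wcloud('w2')
import m; m.meas('w2'); print(get_state()['joint_positions'].round(2),get_state()['finger_gap'])
```

```text
t 2.48 pos [0.4736 0.0492 0.3191] xang 31.3 tilt 0.04 need mm(tool) [  0.5  -2.5 139.1]
knobtop 819 mean [474.4  53.8 201.6] rect [473.3  53.4] [49.8 13.4] 31.39
   pca long axis 31.689999999999998
toasttop 1720 mean [464.6 176.2 215.4] rect [464.1 179.3] [94.2 14.7] 77.35
   pca long axis 77.39
toast2top 0
hooptops 0
rackall 288 mean [ 505.8 -188.4   16. ] rect [ 509.8 -197. ] [23.7 92.4] 28.2
   pca long axis 116.05
toastertop 31028 mean [502.  138.7 166. ] rect [493.4 143.6] [294.9 174.8] 77.46
   pca long axis 84.62
red [array([494.,  67., 185.]), array([495.,  66., 187.]), array([494.,  67., 191.]), array([494.,  66., 190.]), array([494.,  67., 198.]), array([495.,  66., 198.]), array([491.,  65., 201.]), array([492.,  64., 202.]), array([491.,  64., 203.]), array([491.,  64., 202.]), array([490.,  64., 204.]), array([490.,  63., 201.]), array([489.,  64., 203.]), array([489.,  63., 202.]), array([488.,  63., 203.]), array([488.,  62., 201.]), array([487.,  62., 202.]), array([488.,  62., 202.]), array([487.,  62., 203.]), array([487.,  61., 202.]), array([486.,  62., 202.]), array([486.,  61., 203.]), array([485.,  61., 201.]), array([486.,  60., 203.]), array([484.,  61., 202.]), array([485.,  60., 203.]), array([483.,  60., 202.]), array([484.,  60., 204.]), array([483.,  60., 203.]), array([483.,  59., 202.]), array([482.,  59., 203.]), array([482.,  58., 201.]), array([481.,  59., 204.]), array([482.,  58., 202.]), array([481.,  58., 203.]), array([481.,  58., 203.]), array([480.,  58., 202.]), array([480.,  57., 203.]), array([479.,  57., 203.]), array([479.,  57., 203.])]
[ 0.08  0.09  1.84 -0.    1.21  1.1 ] 0.04404861704612925
```

View pics/w2.png

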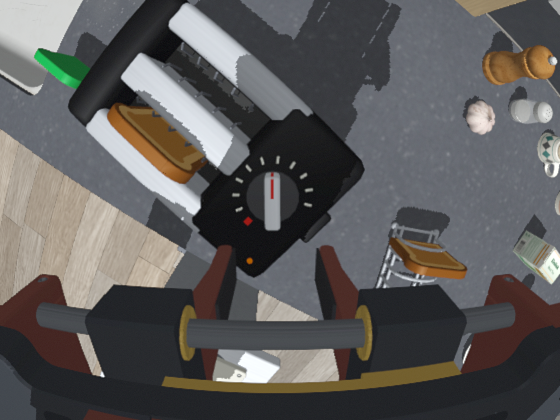

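The close view shows the knob bar at (272,200) with its red line upward, and the off mark (red diamond) at (249,221), so it turns anticlockwise by about 137°. The slot slice is at (155,145). Lowering onto the bar now.

{"op": "servo_tool", "data": {
  "targets": "0 0 0 1.8 -3.6 15 0; 0 0 0 0 0 30 0; 0 0 0 0 0 30 0; 0 0 0 0 0 30 0; 0 0 0 0 0 20 0; 0 0 0 0 0 13 0; 0 0 0 0 0 0 0; 0 0 0 0 0 0 0"
}}

```text
t: 3.2
position: [0.4732, 0.0539, 0.181]
tcp_rot: [3.024, 0.85, 0.001]
force: [-0.5, 0.4, 0.9]
finger_gap: 0.0436
grasp_force: 0.0
```

{"op": "servo_tool", "data": {
  "targets": "0 0 0 0 0 0 -1; 0 0 0 0 0 0 -1; 0 0 0 0 0 0 -1; 0 0 0 0 0 0 -1; 0 0 0 0 0 0 -1; 0 0 0 0 0 0 -1"
}}

```text
t: 3.7
position: [0.4739, 0.0532, 0.181]
tcp_rot: [3.02, 0.853, 0.004]
force: [2.7, -9.0, 1.2]
finger_gap: 0.0138
grasp_force: 30.0
```

{"op": "servo_tool", "data": {
  "targets": "0 0 -6 0 0 0 -1; 0 0 -6 0 0 0 -1; 0 0 -6 0 0 0 -1; 0 0 -6 0 0 0 -1; 0 0 -6 0 0 0 -1; 0 0 -6 0 0 0 -1; 0 0 -6 0 0 0 -1; 0 0 -6 0 0 0 -1"
}}

```text
t: 4.37
position: [0.4737, 0.0533, 0.181]
tcp_rot: [2.408, 2.013, 0.001]
force: [2.1, -7.5, 3.6]
finger_gap: 0.0136
grasp_force: 30.0
```

{"op": "servo_tool", "data": {
  "targets": "0 0 -6 0 0 0 -1; 0 0 -6 0 0 0 -1; 0 0 -6 0 0 0 -1; 0 0 -6 0 0 0 -1; 0 0 -6 0 0 0 -1; 0 0 -6 0 0 0 -1; 0 0 -6 0 0 0 -1; 0 0 -6 0 0 0 -1"
}}

```text
t: 5.03
position: [0.4734, 0.0532, 0.181]
tcp_rot: [1.381, 2.819, -0.002]
force: [-0.2, -7.8, 3.1]
finger_gap: 0.0138
grasp_force: 30.0
```

{"op": "servo_tool", "data": {
  "targets": "0 0 -6 0 0 0 -1; 0 0 -6 0 0 0 -1; 0 0 -6 0 0 0 -1; 0 0 -6 0 0 0 -1; 0 0 -6 0 0 0 -1; 0 0 -5 0 0 0 -1; 0 0 0 0 0 0 -1; 0 0 0 0 0 0 -1"
}}

```text
t: 5.7
position: [0.4733, 0.053, 0.181]
tcp_rot: [0.477, 3.103, -0.004]
force: [0.4, -8.8, 4.4]
finger_gap: 0.0136
grasp_force: 30.0
```

Run:
```python
from h import *
go(.4728,.0516,.18); s=get_state(); print(s['wrist_torque'],s['force'])
```

```text
t 5.7 pos [0.4733 0.053  0.181 ] xang 162.54 tilt 0.17 need mm(tool) [ 0.  -1.5  1. ]
[-1.57148415 -0.10291315  0.07747358] [ 0.40582277 -8.84256993  4.44293265]
```

{"op": "servo_tool", "data": {
  "targets": "0 0 -2 0 0 0 -1; 0 0 -2 0 0 0 -1; 0 0 -2 0 0 0 -1; 0 0 -2 0 0 0 -1; 0 0 0 0 0 0 -1"
}}

```text
t: 6.12
position: [0.4732, 0.0531, 0.181]
tcp_rot: [0.26, 3.129, -0.003]
force: [0.2, -8.8, 4.7]
finger_gap: 0.0143
grasp_force: 30.6
```

Run:
```python
from h import *
go(.4728,.0516,.18); s=get_state(); print(s['wrist_torque'],s['force'])
```

```text
t 6.12 pos [0.4732 0.0531 0.181 ] xang 170.52 tilt 0.15 need mm(tool) [ 0.2 -1.5  1. ]
[-1.58474536 -0.14650583 -0.72715292] [ 0.2160107  -8.78788425  4.65262379]
```

The torque jumped to 0.73 N m, so the knob is at its stop. Release and rise, then check.

{"op": "servo_tool", "data": {
  "targets": "0 0 0 0 0 0 0; 0 0 0 0 0 0 0; 0 0 0 0 0 0 0; 0 0 0 0 0 0 0; 0 0 0 0 0 -15 0; 0 0 0 0 0 -35 0; 0 0 0 0 0 -40 0; 0 0 0 0 0 -40 0"
}}

```text
t: 6.78
position: [0.4718, 0.0546, 0.3112]
tcp_rot: [-0.261, -3.129, 0.0]
force: [0.9, -0.1, 0.4]
finger_gap: 0.0434
grasp_force: 0.0
```

{"op": "servo_tool", "data": {
  "targets": "0 0 7 0 0 -10 0; 0 0 7 0 0 0 0; 0 0 7 0 0 0 0; 0 0 7 0 0 0 0; 0 0 7 0 0 0 0; 0 0 7 0 0 0 0; 0 0 7 0 0 0 0; 0 0 7 0 0 0 0"
}}

```text
t: 7.45
position: [0.4724, 0.0546, 0.3201]
tcp_rot: [-1.708, -2.636, 0.0]
force: [0.7, -0.2, -0.1]
finger_gap: 0.0438
grasp_force: 0.0
```

{"op": "servo_tool", "data": {
  "targets": "0 0 7 0 0 0 0; 0 0 7 0 0 0 0; 0 0 7 0 0 0 0; 0 0 7 0 0 0 0; 0 0 2.5 0 0 0 0; 0 0 0 0 0 0 0; 0 0 0 0 0 0 0"
}}

```text
t: 8.03
position: [0.4725, 0.0546, 0.3202]
tcp_rot: [-2.333, -2.104, 0.0]
force: [-0.1, -0.0, -0.4]
finger_gap: 0.0436
grasp_force: 0.0
```

Run:
```python
from h import *
go(.464,.179,.28); wcloud('w3')
import m; m.meas('w3'); print(get_state()['joint_positions'].round(2))
```

```text
t 8.03 pos [0.4725 0.0546 0.3202] xang 84.07 tilt 0.01 need mm(tool) [122.9 -21.3  40.2]
knobtop 894 mean [472.7  54.2 201. ] rect [472.4  53. ] [14.5 50.5] 77.83
   pca long axis 167.43
toasttop 1848 mean [463.6 177.  215.9] rect [463.6 179.7] [94.8 14.3] 78.0
   pca long axis 77.59
toast2top 0
hooptops 0
rackall 0
toastertop 29537 mean [488.1 125.1 165.8] rect [491.1 134.7] [272.1 177.1] 77.97
   pca long axis 68.95
red [array([435.,  65., 168.]), array([436.,  64., 168.]), array([437.,  64., 167.]), array([438.,  64., 166.]), array([439.,  64., 167.]), array([440.,  64., 168.]), array([435.,  63., 168.]), array([436.,  63., 168.]), array([437.,  63., 168.]), array([438.,  63., 167.]), array([439.,  63., 168.]), array([440.,  63., 167.]), array([441.,  63., 168.]), array([435.,  63., 169.]), array([436.,  62., 168.]), array([437.,  62., 168.]), array([438.,  62., 168.]), array([440.,  62., 168.]), array([441.,  62., 169.]), array([435.,  61., 168.]), array([436.,  61., 168.]), array([437.,  61., 168.]), array([438.,  61., 168.]), array([439.,  61., 168.]), array([439.,  61., 168.]), array([440.,  60., 166.]), array([434.,  60., 168.]), array([435.,  60., 168.]), array([437.,  60., 169.]), array([437.,  60., 167.]), array([438.,  60., 168.]), array([439.,  60., 168.]), array([441.,  60., 169.]), array([433.,  60., 169.]), array([434.,  59., 168.]), array([435.,  59., 169.]), array([437.,  60., 170.]), array([437.,  59., 169.]), array([438.,  59., 168.]), array([439.,  59., 169.])]
[0.09 0.09 1.84 0.   1.21 0.19]
```

View pics/w3.png

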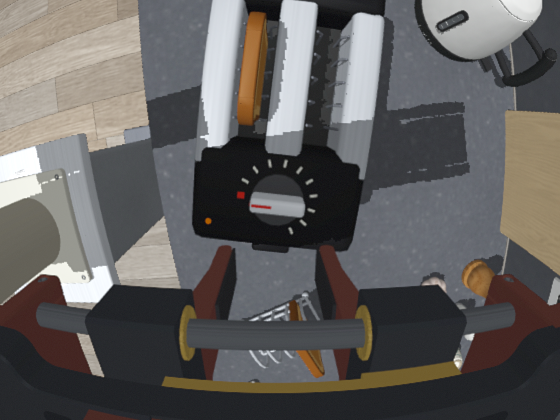

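The knob bar at (277,205) now lies with its red line toward the red diamond (240,195). It measures about 167.6°, against 168° expected for off, so it is home. The slot slice's top edge is at (253,65).

{"op": "servo_tool", "data": {
  "targets": "0 0 0 31 -5.5 10 0; 0 0 0 31 -5.5 10 0; 0 0 0 31 -5.5 10 0; 0 0 0 30.5 -5.3 10 0; 0 0 6.3 0 0 10 0; 0 0 0 0 0 0 0; 0 0 0 0 0 0 0; 0 0 0 0 0 0 0"
}}

```text
t: 8.75
position: [0.4642, 0.1791, 0.2707]
tcp_rot: [2.445, 1.973, 0.0]
force: [0.7, -0.1, 0.4]
finger_gap: 0.0442
grasp_force: 0.0
```

Run:
```python
from h import *
go(.4636,.1797,.185); wcloud('w4')
import m; m.meas('w4')
```

```text
t 8.75 pos [0.4642 0.1791 0.2707] xang 77.81 tilt 0.02 need mm(tool) [ 0.5 -0.7 85.7]
knobtop 0
toasttop 1522 mean [468.3 200.2 216. ] rect [468.3 199.3] [55.5 13.5] 77.61
   pca long axis 77.24
toast2top 0
hooptops 0
rackall 0
toastertop 24108 mean [506.8 227.3 165.4] rect [507.6 216.2] [150.6 174.6] 77.33
   pca long axis 167.7
red []
```

View pics/w4.png

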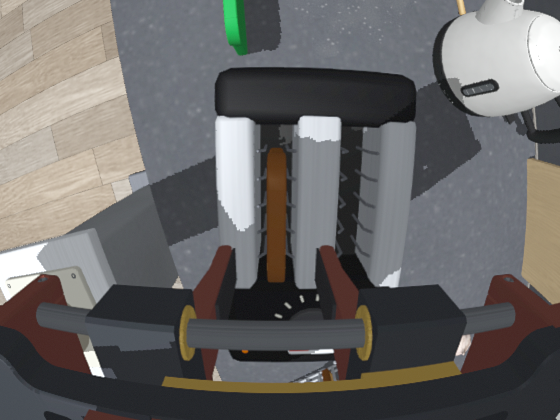

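The slice (277,215) lies centred between the fingers and aligned with them. Descend, grip and lift.

{"op": "servo_tool", "data": {
  "targets": "0 0 0 0.5 -0.5 20 0; 0 0 0 0 0 25 0; 0 0 0 0 0 25 0; 0 0 0 0 0 15.5 0; 0 0 0 0 0 0 0; 0 0 0 0 0 0 0; 0 0 0 0 0 0 0"
}}

```text
t: 9.38
position: [0.4646, 0.18, 0.1861]
tcp_rot: [2.447, 1.969, 0.003]
force: [0.4, 0.4, -0.9]
finger_gap: 0.0436
grasp_force: 0.0
```

{"op": "servo_tool", "data": {
  "targets": "0 0 0 0 0 0 -1; 0 0 0 0 0 0 -1; 0 0 0 0 0 0 -1; 0 0 0 0 0 0 -1; 0 0 0 0 0 0 -1; 0 0 0 0 0 0 -1"
}}

```text
t: 9.88
position: [0.4636, 0.1802, 0.185]
tcp_rot: [2.447, 1.97, 0.0]
force: [0.1, -0.1, 2.5]
finger_gap: 0.0137
grasp_force: 30.0
```

{"op": "servo_tool", "data": {
  "targets": "0 0 0 0 0 -5 -1; 0 0 0 0 0 -10 -1; 0 0 0 0 0 -15 -1; 0 0 0 0 0 -20 -1; 0 0 0 0 0 -25 -1; 0 0 0 0 0 -25 -1; 0 0 0 0 0 -25 -1; 0 0 0 0 0 0 -1"
}}

```text
t: 10.55
position: [0.4659, 0.181, 0.3155]
tcp_rot: [2.445, 1.968, 0.013]
force: [0.9, -0.3, 0.7]
finger_gap: 0.0142
grasp_force: 30.0
```

Run:
```python
from h import *
a=np.radians(21.6); x,y=np.array([.4563,-.2212])-.039*np.array([np.cos(a),np.sin(a)])
print(x,y); go(x,y,.31)
```

```text
0.42003871705035817 -0.23555685755470246
t 10.55 pos [0.4659 0.181  0.3155] xang 77.66 tilt 0.5 need mm(tool) [-416.8   44.2    3.8]
```

{"op": "servo_tool", "data": {
  "targets": "0 0 0 -15 1.5 0 -1; 0 0 0 -25 3 0 -1; 0 0 0 -32 3.4 0 -1; 0 0 0 -32 3.4 0 -1; 0 0 0 -32 3.4 0 -1; 0 0 0 -32 3.4 0 -1; 0 0 0 -32 3.4 0 -1; 0 0 0 -32 3.4 0 -1"
}}

```text
t: 11.22
position: [0.4375, -0.0532, 0.3097]
tcp_rot: [-2.447, -1.97, 0.0]
force: [0.7, 0.1, 0.2]
finger_gap: 0.0133
grasp_force: 30.0
```

{"op": "servo_tool", "data": {
  "targets": "0 0 0 -32 3.4 0 -1; 0 0 0 -32 3.4 0 -1; 0 0 0 -32 3.4 0 -1; 0 0 0 -32 3.4 0 -1; 0 0 0 -30 3.1 0 -1; 0 0 0 -20 2 0 -1; 0 0 0 -9 1 0 -1; 0 0 0 0 0 0 -1"
}}

```text
t: 11.88
position: [0.4171, -0.2399, 0.3095]
tcp_rot: [-2.449, -1.966, 0.0]
force: [0.4, 0.9, -0.4]
finger_gap: 0.0135
grasp_force: 30.0
```

{"op": "servo_tool", "data": {
  "targets": "0 0 -4 -25 2.5 0 -1; 0 0 -6 0 0 0 -1; 0 0 -6 0 0 0 -1; 0 0 -6 0 0 0 -1; 0 0 -6 0 0 0 -1; 0 0 -6 0 0 0 -1; 0 0 0 0 0 0 -1; 0 0 0 0 0 0 -1"
}}

```text
t: 12.55
position: [0.4148, -0.2625, 0.3097]
tcp_rot: [-1.767, -2.597, -0.0]
force: [-0.9, 0.7, -0.6]
finger_gap: 0.0135
grasp_force: 30.0
```

Run:
```python
from h import *
go(.42,-.2356,.31)
P,g=wcloud('w5'); b=get_image('side'); 
import m; m.meas('w5')
save('w5both',np.hstack([g['pixels'][:,:400],b['pixels'][100:,200:480].repeat(1,0) if 0 else cv2.resize(b['pixels'][90:300,250:450],(400,420))]))
```

```text
t 12.55 pos [ 0.4148 -0.2625  0.3097] xang 111.55 tilt 0.03 need mm(tool) [23.1 14.7 -0.3]
knobtop 0
toasttop 0
toast2top 1106 mean [ 490.5 -205.6  121.7] rect [ 492.3 -206.9] [14.4 96.8] 22.0
   pca long axis 111.28
hooptops 665 mean [ 448.8 -220.6   69. ] rect [ 449.7 -230.7] [86.6 80.3] 21.44
   pca long axis 7.1699999999999875
rackall 2159 mean [ 451.8 -215.3   45.7] rect [ 439.8 -222.7] [107.5  94.5] 16.67
   pca long axis 171.18
toastertop 1369 mean [525.2   3.8 165.2] rect [534.1   5. ] [97.7 43.7] 35.32
   pca long axis 32.99000000000001
red []
```

View pics/w5both.png

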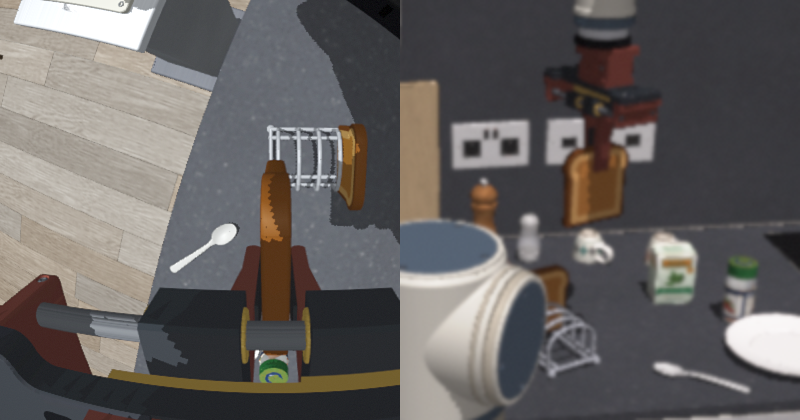

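The slice hangs straight in the fingers. The rack is at wrist px (310,155) and undisturbed, and the jar and tea box are clear. Now I'll refine the hoop positions along the rack axis.

Run:
```python
from h import *
import pickle
a=np.radians(21.7);ex=np.array([np.cos(a),np.sin(a)]);ey=np.array([-ex[1],ex[0]])
for n in('w1','w5'):
    g=pickle.load(open(n+'.pkl','rb'));P=wpts(g);hsv=cv2.cvtColor(g['pixels'],cv2.COLOR_RGB2HSV)
    m=(g['depth']>0)&(np.hypot(P[...,0]-.4563,P[...,1]+.2212)<.09)&(P[...,2]>.05)&(P[...,2]<.08)&~((hsv[...,0]<22)&(hsv[...,1]>90)); m[240:]=0
    q=(P[m][:,:2]-[.4563,-.2212])*1000; X=q@ex;Y=q@ey
    for c in(-52,-26,0,26,52):
        k=abs(X-c)<9
        if k.sum()>8: print(n,c,k.sum(),'x',np.median(X[k]).round(1),'slope deg',np.degrees(np.polyfit(Y[k],X[k],1)[0]).round(1),'y',Y[k].min().round(1),Y[k].max().round(1))
    # held slice
    if n=='w5':
        s=get_state();M=R.from_rotvec(s['tcp_rot']).as_matrix();L=(P-s['position'])@M*1000
        br=(hsv[...,0]<22)&(hsv[...,1]>90)&(g['depth']>0)&(abs(L[...,1])<25)&(abs(L[...,0])<70)&(L[...,2]>-35)&(L[...,2]<90)
        q=L[br]
        for z in range(-30,85,15):
            k=q[abs(q[:,2]-z)<7]
            if len(k)>10: print('z',z,len(k),'y',np.percentile(k[:,1],[2,50,98]).round(1),'x',np.percentile(k[:,0],[2,98]).round(1))
```

```text
w1 -52 131 x -51.3 slope deg 1.6 y -38.9 38.9
w1 -26 157 x -25.7 slope deg -0.2 y -40.1 40.4
w1 0 123 x 0.3 slope deg 0.4 y -38.8 40.3
w1 26 138 x 26.1 slope deg 0.3 y -38.4 40.3
w1 52 155 x 52.4 slope deg 0.3 y -39.7 40.3
w5 -52 118 x -51.5 slope deg 0.0 y 4.2 39.8
w5 -26 237 x -25.7 slope deg -0.7 y -38.7 41.1
w5 0 236 x -0.3 slope deg 0.8 y -39.6 40.2
w5 26 257 x 26.0 slope deg 0.2 y -38.6 39.6
z -30 4298 y [-12.8  -1.   11. ] x [-36.2  45.8]
z -15 812 y [-15.4  -1.   13.5] x [10.6 52.5]
z 0 124 y [-15.7  -1.8  13.8] x [11.5 52.5]
z 15 17 y [-4.9 -0.5  3.3] x [48.6 49.1]
z 30 54 y [-6.6 -1.7  4.9] x [47.9 49. ]
z 45 57 y [-6.4 -1.1  4.6] x [47.6 48.5]
z 60 51 y [-7.2 -1.1  4.5] x [46.2 48.4]
z 75 11 y [-6.8 -1.9  3.7] x [47.2 48.4]
```

{"op": "servo_tool", "data": {
  "targets": "0 0 0 12 8 10 -1; 0 0 0 11 8 20 -1; 0 0 0 0 0 30 -1; 0 0 0 0 0 30 -1; 0 0 0 0 0 30 -1; 0 0 0 0 0 20 -1; 0 0 0 0 0 5 -1; 0 0 0 0 0 0 -1"
}}

```text
t: 13.32
position: [0.4202, -0.2357, 0.1636]
tcp_rot: [-1.764, -2.595, 0.0]
force: [-0.3, 0.0, 0.1]
finger_gap: 0.0137
grasp_force: 30.0
```

Run:
```python
from h import *
go(.4214,-.2351,.096); wcloud('w6')
import m; m.meas('w6')
```

```text
t 13.32 pos [ 0.4202 -0.2357  0.1636] xang 111.59 tilt 0.19 need mm(tool) [-0.   1.4 67.6]
knobtop 0
toasttop 0
toast2top 1628 mean [ 482.5 -186.1  121.3] rect [ 484.4 -187.2] [14.  54.1] 21.55
   pca long axis 109.74
hooptops 1227 mean [ 451.5 -215.    69.3] rect [ 446.6 -211.9] [96.4 72.4] 21.1
   pca long axis 15.22999999999999
rackall 4411 mean [ 452.  -210.    44.5] rect [ 455.7 -219. ] [133.2  90.3] 22.47
   pca long axis 24.810000000000002
toastertop 462 mean [527.  -11.2 162.6] rect [527.  -14.5] [22.8 20.3] 34.22
   pca long axis 170.22
red []
```

View pics/w6.png

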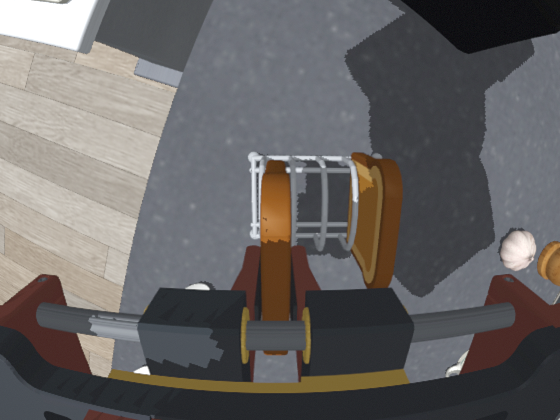

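The slice (275,220) is centred over the near gap, between the end hoop (255) and the second hoop (292). Lowering slowly.

{"op": "servo_tool", "data": {
  "targets": "0 0 0 0 1.2 5 -1; 0 0 0 0 0 10 -1; 0 0 0 0 0 10 -1; 0 0 0 0 0 10 -1; 0 0 0 0 0 10 -1; 0 0 0 0 0 10 -1; 0 0 0 0 0 8 -1; 0 0 0 0 0 0 -1"
}}

```text
t: 14.03
position: [0.421, -0.2354, 0.0998]
tcp_rot: [-1.763, -2.596, 0.0]
force: [-0.2, 0.1, -0.3]
finger_gap: 0.0137
grasp_force: 30.0
```

{"op": "servo_tool", "data": {
  "targets": "0 0 0 0 0 2 -1; 0 0 0 0 0 2 -1; 0 0 0 0 0 1 -1; 0 0 0 0 0 1 -1; 0 0 0 0 0 0 -1; 0 0 0 0 0 0 -1"
}}

```text
t: 14.53
position: [0.4223, -0.2361, 0.096]
tcp_rot: [1.764, 2.599, 0.0]
force: [0.1, -0.2, -0.5]
finger_gap: 0.0133
grasp_force: 30.0
```

{"op": "servo_tool", "data": {
  "targets": "0 0 0 0 0 1 -1; 0 0 0 0 0 1 -1; 0 0 0 0 0 0 -1; 0 0 0 0 0 0 -1"
}}

```text
t: 14.87
position: [0.4221, -0.236, 0.0937]
tcp_rot: [-1.765, -2.599, 0.0]
force: [0.7, -0.0, -0.6]
finger_gap: 0.0131
grasp_force: 30.0
```

{"op": "servo_tool", "data": {
  "targets": "0 0 0 0 0 1 -1; 0 0 0 0 0 0 -1; 0 0 0 0 0 0 -1"
}}

```text
t: 15.12
position: [0.4221, -0.236, 0.0927]
tcp_rot: [-1.765, -2.599, 0.0]
force: [-0.4, -0.1, -0.3]
finger_gap: 0.0135
grasp_force: 30.0
```

{"op": "servo_tool", "data": {
  "targets": "0 0 0 0 0 1 -1; 0 0 0 0 0 0 -1; 0 0 0 0 0 0 -1"
}}

```text
t: 15.37
position: [0.4222, -0.236, 0.0918]
tcp_rot: [1.765, 2.599, 0.0]
force: [-0.2, 0.2, -0.6]
finger_gap: 0.0131
grasp_force: 30.0
```

{"op": "servo_tool", "data": {
  "targets": "0 0 0 0 0 0.7 -1; 0 0 0 0 0 0 -1; 0 0 0 0 0 0 -1"
}}

```text
t: 15.62
position: [0.4223, -0.2361, 0.0915]
tcp_rot: [1.764, 2.599, 0.0]
force: [-0.3, 0.1, 5.9]
finger_gap: 0.0135
grasp_force: 30.0
```

{"op": "servo_tool", "data": {
  "targets": "0 0 0 0 0 0.7 -1; 0 0 0 0 0 0 -1; 0 0 0 0 0 0 -1"
}}

```text
t: 15.87
position: [0.4223, -0.2361, 0.0913]
tcp_rot: [1.764, 2.599, 0.0]
force: [-3.1, 1.4, 12.7]
finger_gap: 0.014
grasp_force: 30.0
```

Contact on the bottom wires at z ≈ 0.0915. Relax slightly, open and withdraw.

{"op": "servo_tool", "data": {
  "targets": "0 0 0 0 0 -1 -1; 0 0 0 0 0 0 -1; 0 0 0 0 0 0 -0.4; 0 0 0 0 0 0 0; 0 0 0 0 0 0 0; 0 0 0 0 0 0 0; 0 0 0 0 0 0 0"
}}

```text
t: 16.45
position: [0.4221, -0.236, 0.0912]
tcp_rot: [-1.765, -2.599, 0.0]
force: [-0.3, 0.4, 0.1]
finger_gap: 0.0422
grasp_force: 0.0
```

{"op": "servo_tool", "data": {
  "targets": "0 0 0 0 0 -5 0; 0 0 0 0 0 -15 0; 0 0 0 0 0 -25 0; 0 0 0 0 0 -35 0; 0 0 0 0 0 -40 0; 0 0 0 0 0 -40 0; 0 0 0 -30 0 -20 0; 0 0 0 -30 0 0 0"
}}

```text
t: 17.12
position: [0.4466, -0.2931, 0.2778]
tcp_rot: [1.757, 2.593, 0.0]
force: [1.4, -0.1, 0.5]
finger_gap: 0.0438
grasp_force: 0.0
```

{"op": "servo_tool", "data": {
  "targets": "0 0 0 -30 0 0 0; 0 0 0 -30 0 0 0; 0 0 0 0 0 0 0; 0 0 0 0 0 0 0"
}}

```text
t: 17.45
position: [0.4663, -0.3483, 0.2712]
tcp_rot: [-1.766, -2.597, -0.0]
force: [-0.3, 1.1, 0.2]
finger_gap: 0.0439
grasp_force: 0.0
```

Run:
```python
from h import *
go(.42,-.2356,.31); P,g=wcloud('w7')
import m; m.meas('w7')
hsv=cv2.cvtColor(g['pixels'],cv2.COLOR_RGB2HSV)
k=(hsv[...,0]<22)&(hsv[...,1]>90)&(np.hypot(P[...,0]-.421,P[...,1]+.235)<.06)&(P[...,2]>.11)
q=P[k];print('placed',len(q),q.mean(0).round(4),np.percentile(q[:,2],[50,90]),cv2.minAreaRect(q[:,:2].astype(np.float32)*1000))
```

```text
t 17.45 pos [ 0.4663 -0.3483  0.2712] xang 111.57 tilt 0.03 need mm(tool) [121.8  -1.6 -38.8]
knobtop 0
toasttop 0
toast2top 2151 mean [ 468.4 -215.5  122.5] rect [ 457.6 -221.4] [89.3 96.5] 21.78
   pca long axis 8.650000000000006
hooptops 1001 mean [ 444.6 -226.6   69. ] rect [ 444.8 -221.8] [87.2 84.9] 21.5
   pca long axis 20.650000000000006
rackall 2784 mean [ 451.1 -225.4   47.4] rect [ 442.1 -229. ] [101.   94.8] 22.41
   pca long axis 19.180000000000007
toastertop 0
red []
placed 1421 [ 0.4228 -0.2407  0.1406] [0.1237613  0.12522837] ((421.15667724609375, -237.0544891357422), (13.815766334533691, 97.35242462158203), 22.086519241333008)
```

View pics/w7.png

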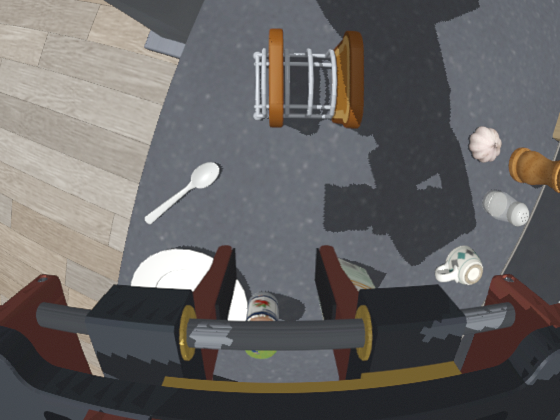

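The placed slice (276,78) stands upright in the near gap, with its top edge at z = 0.124, so it is resting on the wires. The rack and the other slice (350,78) have not moved, and the gripper is clear.

```bash
python3 -c "
from rig import hand_in;print(hand_in())"
```

```text
the job is handed in; nothing more can be done
None
```

The timer knob is back at its off stop, the toast was then lifted out and stands on the bottom wires of the rack's near gap, and the job is handed in at about 17.5 s; the rack and its other slice have not moved, and nothing went near the tea box or jar.

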